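# Overhang a circuit board's break-off rail on a depanelling jig and clamp it

### The job

Set the circuit board up in the jig so that its narrow end rail can be snapped off. Slide the board with your fingertips, never lifting it, until it lies square against the fence and its slotted break line is level with the jig's breaking edge, with the whole rail overhanging; only then press the toggle clamp's handle all the way down so that the clamp's foot holds the board there. Leave the jar, the pliers, the relay and the solder spool where they are.

Things in the scene. Friction and masses are not known exactly. Their poses are not given: they have to be found in the camera images.
- jig: Depanelling jig, fixed to the bench: dark foot plate, aluminium bed, steel fence bar on the far side, steel toggle clamp behind the fence. Origin on the bench under the middle of the bed. x points across the bed to the fence (away from the robot), y along the fence to the robot's left, z up. Bed top 30 mm above the bench, from y = -110 to +110 mm; the board is to overhang its -y end.
- breaking_edge (a point): Top edge of the bed's -y end (a steel strip), at jig x = 0, y = -110 mm, 30 mm above the bench; axes as the jig's. The board's origin is to come onto this point, with the board's axes along the jig's.
- fence_face (a point): Foot of the fence's face, halfway along it: jig x = +40 mm, y = 0, 30 mm above the bench. The face looks to -x; the fence runs the bed's full length and stands 12 mm above the bed. Beyond the bed's left (+y) end and behind it stands a tall tower computer, whose nearest corner is some 60 to 150 mm from the bed: keep the gripper and wrist clear of it.
- bed_near_edge (a point): Top of the bed's edge on the robot's side, jig x = -36 mm, y = 0. The bed ends here, so the board always sticks out past it and its edge can be pushed by a fingertip that reaches below bed level. The foot plate lower down (top 20 mm above the bench) ends at jig x = -45 mm.
- board: Green circuit board, 80 mm wide (x), 144.6 mm long (y), 2 mm thick, about 90 g, loose on the bed. Origin: underside, mid-width, on the break line: a row of three 2.6 mm wide through slots with small tabs between. On its -y side is the bare rail, ending at y = -23.3 mm; on its +y side the main part, ending at y = +121.3 mm, bare near the line, with small parts farther back.
- terminal_strip (a point): Middle of the board's trailing edge (board y = +121.3 mm), 8 mm above the underside, on the upright outer face of a grey terminal strip 70 mm wide, 11 mm deep, whose top is 14 mm above the underside: a face to push the board along by.
- near_edge (a point): Point on the board's long edge on the robot's side, board x = -40, y = +55 mm (near its centre of mass), at mid-thickness: an edge to push the board to the fence by.
- clamp_handle (a joint): Handle of the toggle clamp: 0 = fully open (55 degrees above level, clamp arm up), 0.90 rad = fully down on its stop (3 degrees above level). Needs about 6 N at the grip, 10 N at the end, and stays where it is left. It is linked to the clamp arm, which comes down as the handle does; the foot meets the board at about 0.84 rad and is then pressed against its spring.
- handle_grip (a point): Point on the axis of the handle's round black grip (13 mm diameter, 30 to 86 mm from the pivot), 70 mm from the pivot; moves with the handle. The handle turns in the jig's x-z plane: open, it leans up and away from the fence, about 135 mm above the bench at its end; it is pressed down and away (+x).
- handle_pivot (a point): Fixed pivot axis of the handle, parallel to the jig's y: at jig x = +83 mm, y = -83 mm, 63 mm above the bench. The fixed clamp body and its riser stand between jig x = 56 and 108 mm, y = -101 and -65 mm.
- clamp_foot: Sprung rubber foot, 12 mm diameter, on the clamp arm's spindle; origin at its sole. Open, arm and foot stand up to 125 mm above the bench at jig x = 10 to 75 mm, y = -83 mm. Shut, the foot is over jig x = +20, y = -83 mm and presses the board down with about 4 N.
- flux_jar: Small orange jar with a black screw lid, 48 mm diameter, 62 mm tall, standing on the bench; origin at its foot. Leave alone.
- needle_nose: Needle-nose pliers with red handles, 182 x 55 x 15 mm, lying on the bench, long axis along its y; origin under its middle. Leave alone.
- relay_block: Plug-in relay, cream upright block, 36 x 36 x 54 mm; origin at its foot. Leave alone.
- solder_spool: Spool of solder wire, 86 x 70 x 56 mm, standing on the bench; origin at its foot. Leave alone.

How it is judged:
On the way:
1. with the clamp still open, the board lies square against the fence with its break line level with the breaking edge (y of board in the frame of breaking_edge between -0.004 and 0.004 m and x of board in the frame of breaking_edge above -0.004 m and angle between the y axis of board and the y axis of jig, either way round below 0.04 rad and z of board in the frame of breaking_edge between -0.004 and 0.004 m and angle between board's own z axis and vertical below 0.04 rad and value of joint clamp_handle below 0.3 rad), for 0.2 s.
At the end, for the whole second after the job is handed in: The board lies flat on the bed and at rest, its break line within 4 mm of the breaking edge, within 4 mm of the fence and square to within 0.04 rad (2.3 degrees), the handle is down (joint over 0.80 rad), and the clamp's foot presses on the board with more than 1.5 N (y of board in the frame of breaking_edge between -0.004 and 0.004 m and x of board in the frame of breaking_edge above -0.004 m and angle between the y axis of board and the y axis of jig, either way round below 0.04 rad and z of board in the frame of breaking_edge between -0.004 and 0.004 m and angle between board's own z axis and vertical below 0.04 rad and value of joint clamp_handle above 0.8 rad and contact force between clamp_foot and board above 1.5 N and linear speed of board below 0.01 m/s); the robot touches nothing.
It fails at once if the board is lifted or tipped off the bed (z of board in the frame of breaking_edge above 0.01 m or z of board in the frame of breaking_edge below -0.01 m or angle between board's own z axis and vertical above 0.15 rad).
It fails at once if the flux jar is moved by more than 20 mm (distance of flux_jar from where it was at the start of the episode above 0.02 m).
It fails at once if the needle nose is moved by more than 20 mm (distance of needle_nose from where it was at the start of the episode above 0.02 m).
It fails at once if the relay block is moved by more than 20 mm (distance of relay_block from where it was at the start of the episode above 0.02 m).
It fails at once if the solder spool is moved by more than 20 mm (distance of solder_spool from where it was at the start of the episode above 0.02 m).
It also fails if it takes over 64 s, if anything falls off the work surface, if the arm or the gripper's body presses on something with over 40 N, if the wrist force passes 120 N, or if a joint passes its speed limit or range.

### The arm

A 6-joint arm with a two-finger parallel gripper is mounted at the origin on a cart in front of the work surface, level with it; the furniture and walls round the work are solid. World frame = base frame: x ahead of the robot, y to its left, z up, the work surface at z = 0. Lengths are in m, angles in rad, forces in N, time in s.
With the tool pointing down it reaches from about 0.35 to 0.85 m from the base axis. Payload 8.1 kg.
Tool frame: the origin (TCP) lies between the finger pads; the fingertips stand 14 mm ahead of it and the grasp point (between the pads) lies 5 mm behind it (robot.tcp_to_tips is the z of the fingertips in the tool frame, in m); z points along the fingers, y is the line along which they close (so a half turn about z gives the same grasp; the last joint's range is limited). The gripper opens to 93 mm and grips with 3 to 60 N. Pads are 15 mm wide; open, the fingers measure 128 mm over their backs; the gripper's body (75 mm by 188 mm) begins 65 mm behind the grasp point.
Start: joints at [1.074, 0.13, 1.488, -0, 1.523, -0.085], TCP at [0.24, 0.55, 0.233] pointing down, gripper open.
Joint ranges: [-2.96, 2.96], [-0.89, 2.26], [0.02, 2.5], [-1.34, 4.48], [0, 2.73], [-2.66, 2.66]. Speed limits (rad/s): [2.39, 2.39, 2.79, 3.14, 3.14, 3.14].

### API

Orientations are given as a rotation vector (axis times angle).
In Python, from plant import sensors, read_camera, robot gives the robot as it stands.
- The arm moves only by the tool run_rows, called after "Call:" as name(argument=value, ...) on one line, values as JSON. Schema: {"type":"object","properties":{"rows":{"type":"array","items":{"type":"number"},"minItems":5,"maxItems":100},"clamp_n":{"type":"number"},"only":{"type":"string"},"quiet":{"type":"boolean"},"lines":{"type":"string"}},"required":["rows"],"additionalProperties":false}. rows is one flat list of numbers that holds 1 to 20 rows one after another, with no inner brackets; each row has 5 numbers: the finger opening in m, then dx, dy, dz in shares of the most that a row can go, 1 being 50 mm, then a turn about the tool's z in parts of the range, where 1.0 means pi rad; each row shifts and turns the commanded pose from where the row before left it, along the tool's axes as they then stand; what a row does not reach is not made up. A row lasts 1/10 s, in which the tool goes at most 0.05 m and 0.15 rad, less where a joint would pass 70% of its speed; a pose out of reach is approached as far as the arm can. The fingers move at their own pace and stop on an object; clamp_n is the grip in N (left out, the last holds). Time passes only in rows, so rows that do not move let the fingers close. The tool returns the time, the measured TCP pose, the force, the opening and the grip force at its end. only (a regular expression) keeps the lines of the reply that match it, lines (a string "A,B") keeps lines A to B, and quiet returns only ok. No shift or turn number may pass 1 either way. Input that does not fit is refused with a message, and nothing moves.
- sensors.read_state(): the state, without advancing time (a new reading comes with each control period).
- read_camera(name): name is "scene" or "top" or "wrist"; returns a dict with "image" (480x640x3 uint8, red, green, blue), "depth" (480x640 float32, m along the optical axis (not along the pixel's ray), 0 where there is no reading), "fx", "fy", "cx", "cy" (pixels), "R" (3x3) and "t" (3): a world point X has camera coordinates R X + t. Camera axes: x right, y down, z forward; pixel columns grow to the right and rows downward; lengths in m; the calibration is good to about 2 mm. The wrist camera is an equidistant fisheye: a pixel r from the principal point sees the ray r / f radians off the axis. A picture is of the moment at which its call begins.
- robot.close_job(): hands the job in; it is judged then, once.
The state is a dict: "t": time; "q": joint angles; "dq": joint speeds; "joint_torque": joint torques, N m; "tool_pos": TCP position; "orientation": TCP orientation; "force": force on the tool from outside, world axes, zero at the start; "wrist_torque": the same for the moment, N m; "opening": finger opening in m; "gripper_force": force on a finger pad.
Only numpy, scipy, OpenCV 4.12 (cv2) and the standard library are available. Lean on these libraries where they do the work, as an engineer would, in place of code of your own. Each camera call takes 0.05 s, during which the arm holds its last target. There are 200 camera calls.

## Working session

There is one attempt and no reset: what is moved stays moved. The work goes in short steps, Python scripts to look and compute and a tool call to move; the robot and the scene stay as the last step left them, time stands still between calls to the robot, and variables do not carry over. Pictures are saved under pics/ and viewed, at most 12 in all, crops included, and the job is handed in when it is done.

```bash
ls; mkdir -p pics
```

Create h.py:
```python
import numpy as np, cv2
from plant import sensors, read_camera, robot
def ray(c,u,v):
    d=np.array([(u-c['cx'])/c['fx'],(v-c['cy'])/c['fy'],1.0]); R=np.array(c['R']);t=np.array(c['t'])
    return -R.T@t, R.T@d
def onz(c,u,v,z):
    o,d=ray(c,u,v); return o+d*(z-o[2])/d[2]
def cloud(c):
    v,u=np.mgrid[:480,:640]; D=c['depth']
    P=np.stack([(u-c['cx'])/c['fx']*D,(v-c['cy'])/c['fy']*D,D],-1)
    return (P-np.array(c['t']))@np.array(c['R'])
def save(n,im): cv2.imwrite('pics/'+n,cv2.cvtColor(im,cv2.COLOR_RGB2BGR))
```

Run:
```python
from h import *
for n in('top','scene'):
    c=read_camera(n); save(n+'0.png',c['image']); np.savez(n+'0.npz',**c)
    print(n,c['fx'],c['cx'],c['cy'],(-np.array(c['R']).T@c['t']).round(3),np.array(c['R']).round(3).tolist())
s=sensors.read_state(); print(s['t'],s['tool_pos'],s['orientation'],s['opening'],robot.tcp_to_tips)
```

```text
pics
top 450.9235643699976 312.6392207431649 231.1409581785317 [ 0.423 -0.166  1.072] [[-0.012, -1.0, 0.009], [-0.997, 0.011, -0.071], [0.07, -0.01, -0.997]]
scene 441.1631012680781 321.2655501162777 232.41213118972848 [ 0.095 -0.64   0.693] [[0.717, -0.697, -0.007], [-0.473, -0.48, -0.738], [0.511, 0.533, -0.674]]
0.1 [0.23992085 0.54940342 0.23169511] [-6.42228091e-01 -3.07479205e+00  2.53924741e-03] 0.09285595775896159 0.014
```

View pics/top0.png

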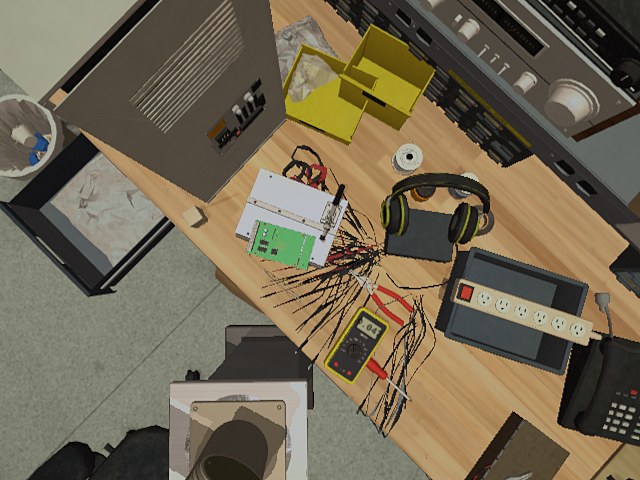

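View pics/scene0.png

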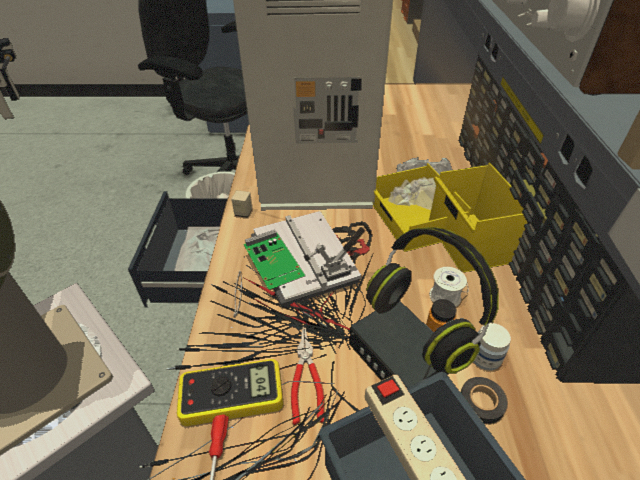

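The top view shows the green board at about (282,245), turned slightly on the jig, with the fence bar above it. The clamp is at (330,212), the relay at (193,215), the tower at upper left and the pliers at (375,295). Next I'll zoom in and measure.

Run:
```python
from h import *
a=dict(np.load('top0.npz')); b=dict(np.load('scene0.npz'))
im1=cv2.resize(a['image'][155:280,225:365],None,fx=4,fy=4,interpolation=cv2.INTER_CUBIC)
save('z0.png',im1)
save('z1.png',cv2.resize(b['image'][195:320,230:380],None,fx=5,fy=4.6,interpolation=cv2.INTER_CUBIC))
for n,c in(('top',a),('scene',b)):
    P=cloud(c); hsv=cv2.cvtColor(c['image'],cv2.COLOR_RGB2HSV)
    m=cv2.inRange(hsv,(50,120,60),(80,255,255)); m=cv2.morphologyEx(m,cv2.MORPH_CLOSE,np.ones((5,5)))
    k,l,st,ce=cv2.connectedComponentsWithStats(m); i=1+st[1:,4].argmax(); mm=(l==i).astype(np.uint8)
    h=np.median(P[l==i],0); cs,_=cv2.findContours(mm,0,1); ct=max(cs,key=cv2.contourArea)
    r=cv2.minAreaRect(ct); bx=cv2.boxPoints(r)
    print(n,st[i],h.round(4)); 
    Q=np.array([onz(c,u,v,.032)[:2] for u,v in ct[:,0]],np.float32)
    rr=cv2.minAreaRect(Q); print(rr, cv2.boxPoints(rr).round(4).tolist())
```

```text
top [247 220  68  45 654] [ 0.4777 -0.0798  0.0322]
((0.4668700098991394, -0.10355310142040253), (0.1435532420873642, 0.0775764212012291), 73.40971374511719) [[0.4092000126838684, -0.16130000352859497], [0.48350000381469727, -0.1834000051021576], [0.5245000123977661, -0.04580000042915344], [0.45019999146461487, -0.02370000071823597]]
scene [ 244  235   60   54 1700] [ 0.4625 -0.1171  0.0317]
((0.4653143882751465, -0.10712068527936935), (0.14394725859165192, 0.07889021188020706), 73.1864013671875) [[0.4066999852657318, -0.16459999978542328], [0.4823000133037567, -0.1873999983072281], [0.5238999724388123, -0.04960000142455101], [0.44839999079704285, -0.026799999177455902]]
```

View pics/z0.png

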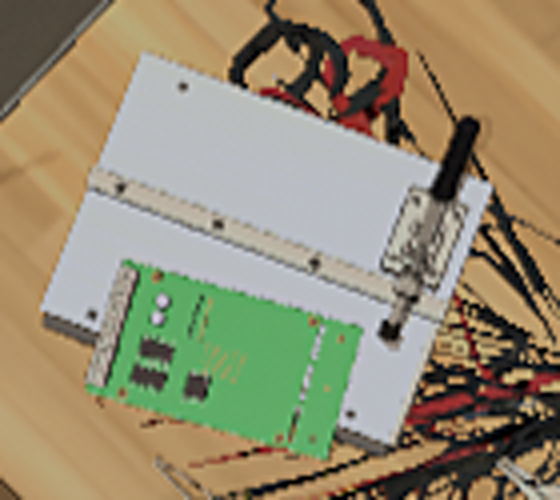

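View pics/z1.png

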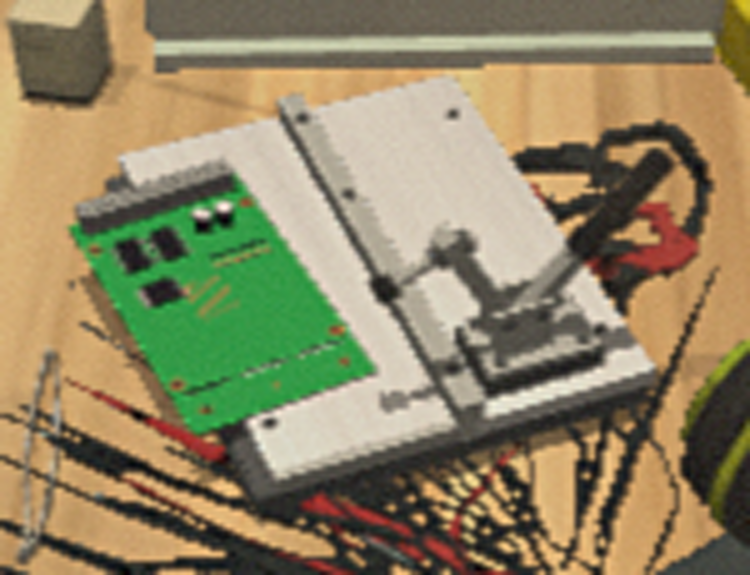

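The zoomed crops show the board 25 mm or so short of the fence, which runs from crop (90,185) to (440,310) in z0. The strip end is at left, the slotted rail end at right, and the clamp is open. Next: the jig frame and tower.

Create m.py:
```python
from h import *
def boardrect(c):
    hsv=cv2.cvtColor(c['image'],cv2.COLOR_RGB2HSV)
    m=cv2.inRange(hsv,(50,120,60),(80,255,255)); m=cv2.morphologyEx(m,cv2.MORPH_CLOSE,np.ones((5,5)))
    k,l,st,ce=cv2.connectedComponentsWithStats(m); i=1+st[1:,4].argmax()
    cs,_=cv2.findContours((l==i).astype(np.uint8),0,1); ct=max(cs,key=cv2.contourArea)
    return np.array([onz(c,u,v,.032)[:2] for u,v in ct[:,0]],np.float32)
def bed(c):
    hsv=cv2.cvtColor(c['image'],cv2.COLOR_RGB2HSV); P=cloud(c)
    m=((hsv[...,1]<45)&(hsv[...,2]>140)&(abs(P[...,2]-.031)<.012)&(abs(P[...,0]-.53)<.2)&(abs(P[...,1]+.1)<.22)).astype(np.uint8)
    k,l,st,ce=cv2.connectedComponentsWithStats(m,connectivity=8)
    m=np.isin(l,[i for i in range(1,k) if st[i,4]>60])
    v,u=np.nonzero(m); return np.array([onz(c,x,y,.030)[:2] for x,y in zip(u,v)],np.float32),m
```

Run:
```python
from m import *
for n in('top','scene'):
    c=dict(np.load(n+'0.npz')); Q,m=bed(c); r=cv2.minAreaRect(Q); print(n,m.sum(),r,cv2.boxPoints(r).round(4).tolist())
    P=cloud(c)
    print(' bed z',np.median(P[m][:,2]).round(4))
    M=(P[...,2]>.06)&(P[...,2]<.3)&(P[...,0]>.35)&(P[...,0]<.9)&(P[...,1]>.0)&(P[...,1]<.25)
    if M.sum():
        q=P[M]; print(' tower-ish',M.sum(), q[q[:,1].argmin()].round(3), q[q[:,0].argmin()].round(3))
    # handle: black high pts
    H=(P[...,2]>.05)&(P[...,2]<.15)&(abs(P[...,0]-.62)<.12)&(abs(P[...,1]+.17)<.1)
    if H.sum():
        q=P[H]; print(' clamp',H.sum(),q[q[:,2].argmax()].round(3),q.min(0).round(3),q.max(0).round(3))
```

```text
top 4458 ((0.5321751832962036, -0.12647061049938202), (0.22136324644088745, 0.16281086206436157), 68.10343170166016) [[0.4153999984264374, -0.1987999975681305], [0.5663999915122986, -0.25949999690055847], [0.6489999890327454, -0.054099999368190765], [0.49790000915527344, 0.006599999964237213]]
 bed z 0.0302
 tower-ish 1982 [0.643 0.    0.162] [0.567 0.074 0.18 ]
 clamp 621 [ 0.728 -0.079  0.15 ] [ 0.5  -0.27  0.05] [ 0.74 -0.07  0.15]
scene 3153 ((0.5308595895767212, -0.13146886229515076), (0.21874836087226868, 0.16215406358242035), 68.0081787109375) [[0.4147000014781952, -0.20250000059604645], [0.5651000142097473, -0.2632000148296356], [0.6470000147819519, -0.06040000170469284], [0.4966000020503998, 0.0003000000142492354]]
 bed z 0.0298
 tower-ish 4420 [0.637 0.    0.067] [0.567 0.067 0.276]
 clamp 1148 [ 0.735 -0.09   0.15 ] [ 0.5  -0.27  0.05] [ 0.74 -0.07  0.15]
```

Create g.py:
```python
# python3 g.py xj yj ztip [yawturn: 0 -> tool y along jig y, 1 -> tool y along jig x]: prints remaining turn, and tool-axis deltas after that turn
import sys; from h import *
from scipy.spatial.transform import Rotation as Ro
O=np.array([.4896,-.1121]); a=np.deg2rad(21.95); X=np.array([np.cos(a),-np.sin(a)]); Y=np.array([np.sin(a),np.cos(a)])
if __name__=='__main__':
    xj,yj,z=map(float,sys.argv[1:4]); k=int(sys.argv[4]) if len(sys.argv)>4 else 0
    s=sensors.read_state(); R=Ro.from_rotvec(s['orientation']).as_matrix(); p=np.array(s['tool_pos'])
    w=[Y,X][k]; ty=R[:2,1]; cr=ty[0]*w[1]-ty[1]*w[0]; th=np.arctan2(cr,ty@w); th=(th+np.pi/2)%np.pi-np.pi/2
    turn=-th; R2=R@Ro.from_rotvec([0,0,turn]).as_matrix()
    d=np.r_[O+xj*X+yj*Y,z+.014]-p
    j=p[:2]-O
    print('t',s['t'],'jig',(j@X).round(4),(j@Y).round(4),'tipz',(p[2]-.014).round(4),'F',np.r_[s['force'][:2]@X,s['force'][:2]@Y,s['force'][2]].round(1),'q6',s['q'][5].round(2),'tilt',R[2,2].round(4))
    print('turn',turn.round(4),'delta',(R2.T@d).round(4),'toolx in jig',(R2[:2,0]@X).round(2),(R2[:2,0]@Y).round(2))
```

```bash
python3 g.py -.1 .0 .15 0; python3 g.py -.1 .0 .15 1
```

```text
t 0.1 jig -0.4788 0.5202 tipz 0.2177 F [-0.1  0.4  0.1] q6 -0.09 tilt -1.0
turn -0.0287 delta [-0.3789 -0.5201  0.0685] toolx in jig -1.0 0.0
t 0.1 jig -0.4788 0.5202 tipz 0.2177 F [-0.1  0.4  0.1] q6 -0.09 tilt -1.0
turn 1.5421 delta [-0.5201  0.3789  0.0685] toolx in jig -0.0 1.0
```

Careful with the scale: shifts go in shares of 50 mm and turns go in shares of pi rad. That gives: -0.037 m is -0.74, -0.027 m is -0.54, -0.0287 rad is -0.0091.

Call:
run_rows(rows=[0.07, 0, 0, 0, -0.0091, 0.07, -0.54, -0.74, 0, 0, 0.07, -0.54, -0.74, 0, 0, 0.07, -0.54, -0.74, 0, 0, 0.07, -0.54, -0.74, 0, 0, 0.07, -0.54, -0.74, 0, 0, 0.07, -0.54, -0.74, 0, 0, 0.07, -0.54, -0.74, 0, 0, 0.07, -0.54, -0.74, 0, 0, 0.07, -0.54, -0.74, 0, 0, 0.07, -0.54, -0.74, 0, 0, 0.07, -0.54, -0.74, 0, 0, 0.07, -0.54, -0.74, 0, 0, 0.07, -0.54, -0.74, 0, 0, 0.07, -0.54, -0.74, 0, 0, 0.07, 0, 0, 0, 0, 0.07, 0, 0, 0, 0])

```text
t: 1.8
tool_pos: [0.3969, -0.0727, 0.2324]
orientation: [-0.601, -3.083, -0.001]
force: [-0.3, 1.2, 0.2]
opening: 0.0702
gripper_force: 0.0
```

```bash
python3 g.py -.1 .0 .026 0
```

Run:
```python
from m import *
c=read_camera('wrist'); save('w0.png',c['image']); np.savez('w0.npz',**c); print(c['fx'],c['cx'],c['cy'])
```

```text
t 1.8 jig -0.1007 0.0018 tipz 0.2184 F [-0.8  1.   0.2] q6 -1.49 tilt -1.0
turn -0.0022 delta [-0.0009 -0.0019  0.1924] toolx in jig -1.0 -0.0
371.64829954431775 311.311749519046 236.70945406637975
```

View pics/w0.png

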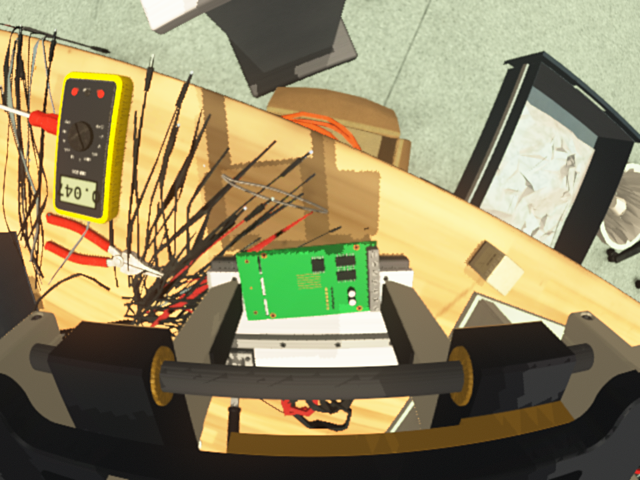

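The wrist view shows the board (240–380, 245–320) ahead of the open fingers, and nothing below the fingers except the wires on the bench. I'll descend next.

To row units: 0.048 m is 0.96, -0.002 m is -0.04.

Call:
run_rows(rows=[0.07, 0, -0.04, 0.96, 0, 0.07, 0, 0, 0.96, 0, 0.07, 0, 0, 0.96, 0, 0.07, 0, 0, 0.96, 0, 0.07, 0, 0, 0, 0, 0.07, 0, 0, 0, 0])

```text
t: 2.45
tool_pos: [0.3958, -0.0724, 0.0409]
orientation: [-0.594, -3.083, -0.001]
force: [0.1, 0.5, 1.8]
opening: 0.0699
gripper_force: 0.0
```

```bash
python3 g.py -.0475 .0 .026 0
```

Run:
```python
from m import *
c=read_camera('scene'); save('s1.png',cv2.resize(c['image'][180:330,200:400],None,fx=4,fy=4))
```

```text
t 2.45 jig -0.1019 0.0018 tipz 0.0269 F [-0.1  0.5  1.8] q6 -1.5 tilt -1.0
turn 0.0024 delta [-0.0544 -0.0018  0.0008] toolx in jig -1.0 -0.0
```

View pics/s1.png

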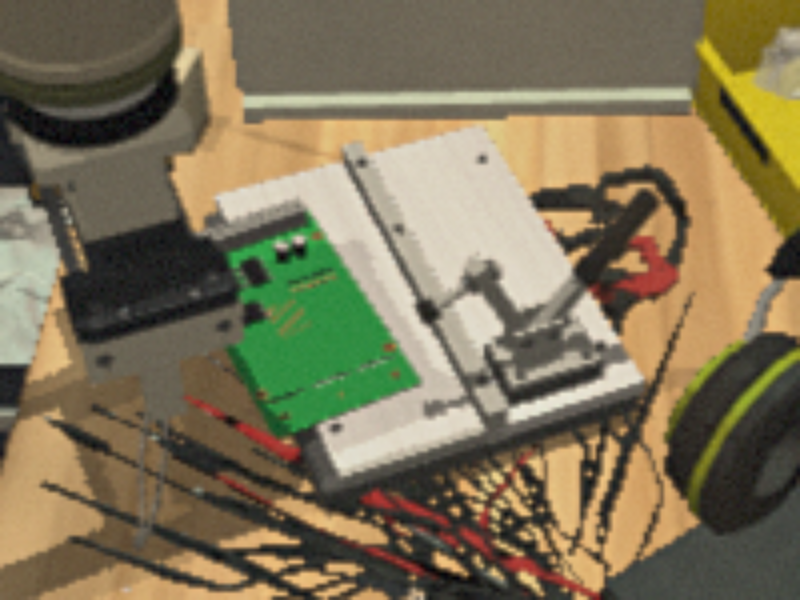

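The fingers stand in front of the board's near edge at (235,360), clear of it. I'll push toward the fence.

To row units: -0.005 m is -0.1, 0.001 m is 0.02, 0.0024 rad is 0.0008.

Call:
run_rows(rows=[0.07, -0.1, 0, 0.02, 0.0008, 0.07, -0.1, 0, 0, 0, 0.07, -0.1, 0, 0, 0, 0.07, -0.1, 0, 0, 0, 0.07, -0.1, 0, 0, 0, 0.07, -0.1, 0, 0, 0, 0.07, -0.1, 0, 0, 0, 0.07, -0.1, 0, 0, 0, 0.07, -0.1, 0, 0, 0, 0.07, 0, 0, 0, 0])

```text
t: 3.5
tool_pos: [0.4387, -0.091, 0.0397]
orientation: [0.602, 3.083, -0.0]
force: [0.2, -1.2, 0.5]
opening: 0.07
gripper_force: 0.0
```

```bash
python3 g.py -.0475 .0 .026 0
```

Run:
```python
from m import *; from g import O,X,Y
c=read_camera('scene'); r=cv2.minAreaRect(boardrect(c)); b=cv2.boxPoints(r)-O-[-.0007,-.0025]; print(np.c_[b@X,b@Y].round(4).tolist(),r[1:])
```

```text
t 3.5 jig -0.0551 0.0006 tipz 0.0257 F [ 0.7 -1.1  0.5] q6 -1.5 tilt -1.0
turn -0.0025 delta [-0.0076 -0.0006 -0.0003] toolx in jig -1.0 -0.0
[[-0.0456, -0.0767], [0.0324, -0.0773], [0.0334, 0.0632], [-0.0446, 0.0638]] ((0.14047788083553314, 0.07803398370742798), 67.64891052246094)
```

To row units: -0.003 m is -0.06, -0.002 m is -0.04.

Call:
run_rows(rows=[0.07, -0.06, 0, 0, 0, 0.07, -0.04, 0, 0, 0, 0.07, -0.02, 0, 0, 0, 0.07, -0.02, 0, 0, 0])

```text
t: 3.95
tool_pos: [0.4445, -0.0933, 0.0396]
orientation: [-0.602, -3.083, -0.0]
force: [-0.3, 0.4, 0.5]
opening: 0.07
gripper_force: 0.5
```

```bash
python3 g.py -.0475 .0 .026 0
```

```text
t 3.95 jig -0.0489 0.0006 tipz 0.0256 F [-0.4  0.3  0.5] q6 -1.51 tilt -1.0
turn -0.0024 delta [-0.0014 -0.0006 -0.0004] toolx in jig -1.0 0.0
```

Call:
run_rows(rows=[0.07, -0.02, 0, 0, 0, 0.07, -0.02, 0, 0, 0])

```text
t: 4.15
tool_pos: [0.4449, -0.0935, 0.0394]
orientation: [-0.601, -3.08, -0.001]
force: [-10.8, 4.9, 10.2]
opening: 0.0701
gripper_force: 6.1
```

```bash
python3 g.py -.0475 .0 .026 0
```

```text
t 4.15 jig -0.0484 0.0006 tipz 0.0254 F [-11.9   0.5  10.2] q6 -1.51 tilt -1.0
turn -0.0022 delta [-0.0009 -0.0006 -0.0006] toolx in jig -1.0 0.0
```

To row units: -0.045 m is -0.9, 0.02 m is 0.4.

Call:
run_rows(rows=[0.07, 0.1, 0, 0, 0, 0.07, 0.4, 0, 0, 0, 0.07, 0.3, 0, 0, 0, 0.025, 0, 0, -0.9, 0, 0.025, 0, 0, -0.9, 0, 0.025, 0, 0, -0.9, 0, 0.025, 0, 0, 0, 0, 0.025, 0, 0, 0, 0])

```text
t: 4.95
tool_pos: [0.4104, -0.0793, 0.176]
orientation: [0.601, 3.08, -0.001]
force: [-0.9, -0.1, -0.1]
opening: 0.0344
gripper_force: 0.0
```

```bash
python3 g.py -.01 .095 .15 1
```

Run:
```python
from m import *; from g import O,X,Y
c=dict(np.load('w0.npz')); print('wcam at',(-c['R'].T@c['t']).round(3),'tcp .3969 -.0727 .2324')
for n in('top','scene'):
    c=read_camera(n); np.savez(n+'1.npz',**c); r=cv2.minAreaRect(boardrect(c)); b=cv2.boxPoints(r)-O-([.0007,.0025] if n=='top' else [-.0007,-.0025]); print(n,np.c_[b@X,b@Y].round(4).tolist(),r[1:])
P=cloud(dict(np.load('scene0.npz'))); q=P[(P[...,2]>.06)&(P[...,2]<.4)]; j=np.c_[(q[:,:2]-O)@X,(q[:,:2]-O)@Y]
for x in (-.05,0,.05,.1,.15):
    k=(abs(j[:,0]-x)<.01)&(j[:,1]>.08)&(j[:,1]<.4); print(x,k.sum(),j[k,1].min() if k.any() else None)
```

```text
t 4.95 jig -0.0857 0.0008 tipz 0.162 F [-0.8 -0.4 -0.1] q6 -1.5 tilt -1.0
turn 1.5685 delta [0.0942 0.0756 0.0123] toolx in jig 0.0 1.0
wcam at [ 0.319 -0.042  0.384] tcp .3969 -.0727 .2324
top [[-0.0396, -0.0782], [0.0398, -0.0782], [0.0398, 0.0641], [-0.0395, 0.0641]] ((0.14230090379714966, 0.07937998324632645), 68.0309066772461)
scene [[-0.0406, -0.0764], [0.04, -0.0765], [0.0402, 0.0669], [-0.0404, 0.067]] ((0.14338010549545288, 0.08057515323162079), 67.9721908569336)
-0.05 0 None
0 430 0.19036779804386897
0.05 1505 0.17165193858898972
0.1 1547 0.14339737441264125
0.15 1551 0.11963108694084544
```

To row units: 0.033 m is 0.66, 0.02 m is 0.4, 0.15 rad is 0.0477.

Call:
run_rows(rows=[0.02, 0, 0, 0, 0.0477, 0.02, 0, 0, 0, 0.0477, 0.02, 0, 0, 0, 0.0477, 0.02, 0, 0, 0, 0.0477, 0.02, 0, 0, 0, 0.0477, 0.02, 0, 0, 0, 0.0477, 0.02, 0, 0, 0, 0.0477, 0.02, 0, 0, 0, 0.0477, 0.02, 0, 0, 0, 0.0477, 0.02, 0, 0, 0, 0.0477, 0.02, 0, 0, 0, 0.0218, 0.02, 0, 0.66, 0, 0, 0.02, 0.4, 0.66, 0, 0, 0.02, 0.4, 0, 0, 0, 0.02, 0.4, 0, 0, 0, 0.02, 0.3, 0, 0, 0, 0.02, 0, 0, 0, 0, 0.02, 0, 0, 0, 0])

```text
t: 6.85
tool_pos: [0.4979, -0.0341, 0.1738]
orientation: [-2.602, -1.759, 0.002]
force: [-0.4, -0.5, -0.3]
opening: 0.0197
gripper_force: 0.0
```

```bash
python3 g.py -.02 .081 .035 1
```

Run:
```python
from m import *
c=read_camera('scene'); save('s2.png',cv2.resize(c['image'][60:330,180:420],None,fx=2.2,fy=2.2))
```

```text
t 6.85 jig -0.0214 0.0755 tipz 0.1598 F [-0.2 -0.7 -0.3] q6 0.21 tilt -1.0
turn 0.0009 delta [0.0056 0.0016 0.1248] toolx in jig -0.0 1.0
```

View pics/s2.png

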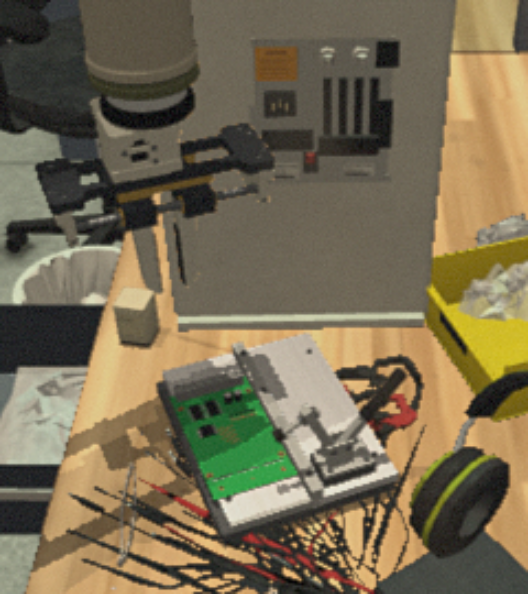

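The board is against the fence and the gripper is over the strip end, in free air in front of the tower. I'll descend and press the strip.

To row units: 0.035 m is 0.7, 0.015 m is 0.3.

Call:
run_rows(rows=[0.02, 0.12, 0.04, 0.7, 0, 0.02, 0, 0, 0.7, 0, 0.02, 0, 0, 0.7, 0, 0.02, 0, 0, 0.3, 0, 0.02, 0, 0, 0.08, 0, 0.02, 0, 0, 0, 0])

```text
t: 7.5
tool_pos: [0.5023, -0.0299, 0.0505]
orientation: [-2.604, -1.757, 0.001]
force: [0.2, -0.8, 0.2]
opening: 0.0199
gripper_force: 0.0
```

```bash
python3 g.py -.02 .0188 .035 1
```

```text
t 7.5 jig -0.019 0.081 tipz 0.0365 F [ 0.5 -0.6  0.2] q6 0.22 tilt -1.0
turn -0.0008 delta [-0.0622 -0.001   0.0016] toolx in jig -0.0 1.0
```

Call:
run_rows(rows=[0.02, -0.08, 0, 0, 0, 0.02, -0.08, 0, 0, 0, 0.02, -0.08, 0, 0, 0, 0.02, -0.08, 0, 0, 0, 0.02, -0.08, 0, 0, 0, 0.02, 0, 0, 0, 0])

```text
t: 8.1
tool_pos: [0.4951, -0.0484, 0.0508]
orientation: [2.604, 1.757, -0.0]
force: [0.7, 0.6, -0.4]
opening: 0.02
gripper_force: 0.0
```

```bash
python3 g.py -.02 .0188 .035 1
```

Run:
```python
from m import *; from g import O,X,Y
for n in('top','scene'):
    c=read_camera(n); r=cv2.minAreaRect(boardrect(c)); b=cv2.boxPoints(r)-O-([.0007,.0025] if n=='top' else [-.0007,-.0025]); print(n,np.c_[b@X,b@Y].round(4).tolist(),r[1:])
```

```text
t 8.1 jig -0.0187 0.0611 tipz 0.0368 F [ 0.4  0.8 -0.4] q6 0.18 tilt -1.0
turn -0.0006 delta [-0.0423 -0.0013  0.0018] toolx in jig 0.0 1.0
top [[-0.0392, -0.0931], [0.0406, -0.092], [0.0389, 0.0361], [-0.0409, 0.0351]] ((0.1281794160604477, 0.07976121455430984), 68.79945373535156)
scene [[-0.0401, -0.0918], [0.0403, -0.0914], [0.0395, 0.0514], [-0.0409, 0.051]] ((0.1428149789571762, 0.08037752658128738), 68.35631561279297)
```

To row units: -0.004 m is -0.08, -0.003 m is -0.06.

Call:
run_rows(rows=[0.02, -0.08, 0, 0.02, 0, 0.02, -0.08, 0, 0, 0, 0.02, -0.08, 0, 0, 0, 0.02, -0.08, 0, 0, 0, 0.02, -0.08, 0, 0, 0, 0.02, -0.08, 0, 0, 0, 0.02, -0.08, 0, 0, 0, 0.02, -0.08, 0, 0, 0, 0.02, -0.06, 0, 0, 0, 0.02, 0, 0, 0, 0])

```text
t: 9.2
tool_pos: [0.482, -0.0807, 0.0497]
orientation: [2.604, 1.757, -0.0]
force: [0.2, 0.3, 0.3]
opening: 0.0199
gripper_force: 0.0
```

```bash
python3 g.py -.02 .0188 .035 1
```

Run:
```python
from m import *; from g import O,X,Y
for n in('top','scene'):
    c=read_camera(n); np.savez(n+'2.npz',**c); r=cv2.minAreaRect(boardrect(c)); b=cv2.boxPoints(r)-O-([.0007,.0025] if n=='top' else [-.0007,-.0025]); print(n,np.c_[b@X,b@Y].round(4).tolist(),r[1:])
```

```text
t 9.2 jig -0.0188 0.0262 tipz 0.0357 F [0.  0.3 0.3] q6 0.11 tilt -1.0
turn -0.0005 delta [-0.0074 -0.0012  0.0007] toolx in jig -0.0 1.0
top [[-0.0392, -0.1301], [0.0405, -0.1291], [0.039, -0.019], [-0.0407, -0.02]] ((0.11012483388185501, 0.07972396165132523), 68.79994201660156)
scene [[-0.0403, -0.1277], [0.0406, -0.1276], [0.0404, 0.0149], [-0.0404, 0.0149]] ((0.14254146814346313, 0.08089666068553925), 68.10539245605469)
```

To row units: -0.045 m is -0.9, -0.04 m is -0.8.

Call:
run_rows(rows=[0.02, -0.04, 0, 0, 0, 0.02, 0, 0, 0, 0, 0.02, 0.06, 0, 0, 0, 0.02, 0.06, 0, 0, 0, 0.02, 0, 0, -0.9, 0, 0.02, 0, 0, -0.9, 0, 0.02, 0, 0, -0.9, 0, 0.02, -0.9, 0.06, 0, 0, 0.02, -0.9, 0.06, 0, 0, 0.02, -0.9, 0.06, 0, 0, 0.02, -0.9, 0.06, 0, 0, 0.02, -0.8, 0.06, 0, 0, 0.02, 0, 0, 0, 0, 0.02, 0, 0, 0, 0])

```text
t: 10.7
tool_pos: [0.4151, -0.2865, 0.1844]
orientation: [-2.605, -1.755, -0.0]
force: [0.4, -0.2, -0.2]
opening: 0.02
gripper_force: 0.0
```

```bash
python3 g.py 0 .0188 .035 1
```

Create w.py:
```python
from h import *
def wray(c,u,v):
    x=np.array([u-c['cx'],v-c['cy']]); r=np.hypot(*x); th=r/c['fx']
    d=np.r_[x/max(r,1e-9)*np.sin(th),np.cos(th)]; R=np.array(c['R']); return -R.T@c['t'],R.T@d
def wonz(c,u,v,z):
    o,d=wray(c,u,v); return o+d*(z-o[2])/d[2]
def wpix(c,p):
    q=np.array(c['R'])@p+c['t']; th=np.arctan2(np.hypot(q[0],q[1]),q[2]); return np.array([c['cx'],c['cy']])+c['fx']*th*q[:2]/np.hypot(q[0],q[1])
```

Run:
```python
from w import *; from g import O,X,Y
c=read_camera('wrist'); np.savez('w1.npz',**c)
print((-c['R'].T@c['t']).round(3), c['R'][2].round(3))
p=wpix(c,np.r_[O-.11*Y,.03]); print('edge pix',p, 'sub', [wpix(c,np.r_[O+x*X+y*Y,.03]).round(0).tolist() for x,y in((-.036,-.11),(.126,-.11),(-.036,.11))])
u,v=p.astype(int); x0=max(0,u-100);y0=max(0,v-75); print(x0,y0)
save('w1.png',cv2.resize(c['image'][y0:y0+150,x0:x0+200],None,fx=4,fy=4,interpolation=cv2.INTER_CUBIC))
```

```text
t 10.7 jig -0.004 -0.1896 tipz 0.1704 F [ 0.4 -0.  -0.2] q6 -0.32 tilt -1.0
turn -0.0022 delta [0.2083 0.004  0.1356] toolx in jig 0.0 1.0
[ 0.447 -0.21   0.336] [-0.113 -0.278 -0.954]
edge pix [315.47440873 127.63304764] sub [[271.0, 128.0], [462.0, 133.0], [274.0, -104.0]]
215 52
```

View pics/w1.png

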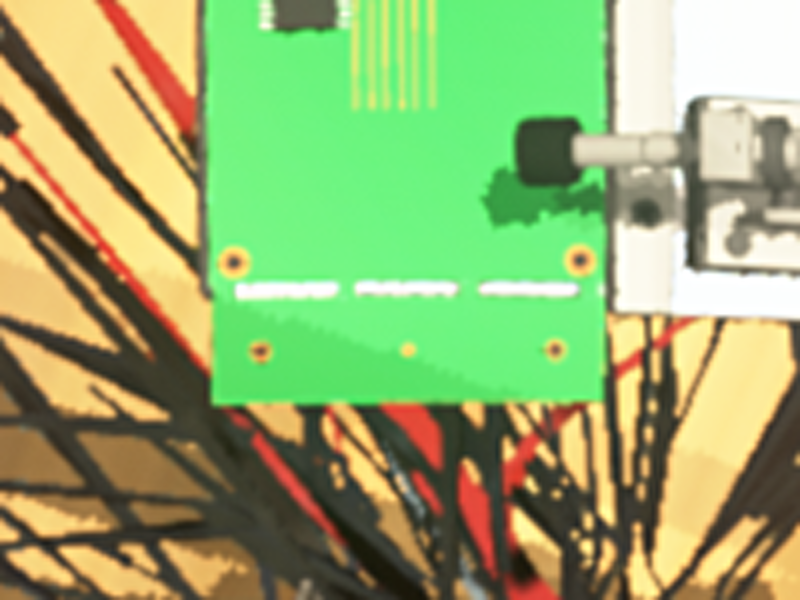

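The wrist crop shows the slots at crop row 290, still over the bed, and the bed end at about row 317 on the right and 298 at the left corner. The foot is over the board and open.

Run:
```python
from w import *; from g import O,X,Y
c=dict(np.load('w1.npz'))
def J(u,v,z):
    p=wonz(c,215+u/4-.375,52+v/4-.375,z)[:2]-O; return (p@X*1e3).round(1),(p@Y*1e3).round(1)
for n,u,v,z in(('slotL',240,290,.032),('slotM',408,290,.032),('slotR',575,290,.032),('bedendR',740,317,.03),('bedR2',790,318,.03),('fenceend',640,312,.042),('bedcornerL',206,298,.03),('railL',213,404,.032),('railR',602,402,.032),('edgeL',200,100,.032),('edgeR',608,100,.032)): print(n,J(u,v,z))
```

```text
slotL (np.float64(-33.0), np.float64(-106.8))
slotM (np.float64(0.9), np.float64(-107.1))
slotR (np.float64(34.7), np.float64(-106.7))
bedendR (np.float64(69.7), np.float64(-111.1))
bedR2 (np.float64(80.5), np.float64(-110.9))
fenceend (np.float64(46.5), np.float64(-110.7))
bedcornerL (np.float64(-40.2), np.float64(-108.2))
railL (np.float64(-38.9), np.float64(-130.1))
railR (np.float64(40.6), np.float64(-129.6))
edgeL (np.float64(-40.8), np.float64(-67.3))
edgeR (np.float64(41.2), np.float64(-67.2))
```

To row units: 0.045 m is 0.9, 0.042 m is 0.84.

Call:
run_rows(rows=[0.02, 0.9, 0, 0, 0, 0.02, 0.9, 0, 0, 0, 0.02, 0.9, 0, 0, 0, 0.02, 0.9, 0, 0, 0, 0.02, 0.84, 0, 0, 0, 0.02, 0, 0, 0, 0, 0.02, 0, 0, 0.9, 0, 0.02, 0, 0, 0.9, 0, 0.02, 0, 0, 0.7, 0, 0.02, 0, 0, 0.18, 0, 0.02, 0, 0, 0, 0])

```text
t: 11.85
tool_pos: [0.4969, -0.0794, 0.0495]
orientation: [-2.601, -1.758, 0.004]
force: [0.3, 0.7, 0.3]
opening: 0.0198
gripper_force: 0.0
```

```bash
python3 g.py 0 .0206 .036 1
```

```text
t 11.85 jig -0.0054 0.033 tipz 0.0355 F [0.1 0.8 0.3] q6 0.12 tilt -1.0
turn 0.0009 delta [-0.0124  0.0054 -0.0005] toolx in jig -0.0 1.0
```

Push 12.4 mm to y = 0.0206, back off, then go and look again from the same spot.

Careful with the scale: shifts go in shares of 50 mm and turns go in shares of pi rad. That gives: -0.004 m is -0.08, -0.002 m is -0.04.

Call:
run_rows(rows=[0.02, -0.08, 0, 0, 0, 0.02, -0.08, 0, 0, 0, 0.02, -0.04, 0, 0, 0, 0.02, -0.02, 0, 0, 0, 0.02, -0.024, 0, 0, 0, 0.02, 0, 0, 0, 0, 0.02, 0, 0, 0, 0])

```text
t: 12.55
tool_pos: [0.4935, -0.0917, 0.0505]
orientation: [-2.604, -1.758, 0.001]
force: [-0.7, 0.1, -1.2]
opening: 0.0199
gripper_force: 0.0
```

```bash
python3 g.py 0 .0206 .036 1
```

```text
t 12.55 jig -0.004 0.0204 tipz 0.0365 F [-0.7 -0.2 -1.2] q6 0.1 tilt -1.0
turn -0.0002 delta [0.0002 0.004  0.0005] toolx in jig -0.0 1.0
```

Call:
run_rows(rows=[0.02, 0.06, 0, 0, 0, 0.02, 0.06, 0, 0, 0, 0.02, 0, 0, -0.9, 0, 0.02, 0, 0, -0.9, 0, 0.02, 0, 0, -0.9, 0, 0.02, -0.9, 0, 0, 0, 0.02, -0.9, 0, 0, 0, 0.02, -0.9, 0, 0, 0, 0.02, -0.9, 0, 0, 0, 0.02, -0.7, 0, 0, 0, 0.02, 0, 0, 0, 0, 0.02, 0, 0, 0, 0])

```text
t: 13.75
tool_pos: [0.4154, -0.2857, 0.1854]
orientation: [-2.605, -1.755, -0.0]
force: [-0.1, 0.1, -0.7]
opening: 0.0199
gripper_force: 0.0
```

Run:
```python
from w import *; from g import O,X,Y
c=read_camera('wrist'); np.savez('w2.npz',**c)
p=wpix(c,np.r_[O-.11*Y,.03]); u,v=p.astype(int); x0=max(0,u-100);y0=max(0,v-75); print(x0,y0)
save('w2.png',cv2.resize(c['image'][y0:y0+150,x0:x0+200],None,fx=4,fy=4,interpolation=cv2.INTER_CUBIC))
```

```text
215 53
```

View pics/w2.png

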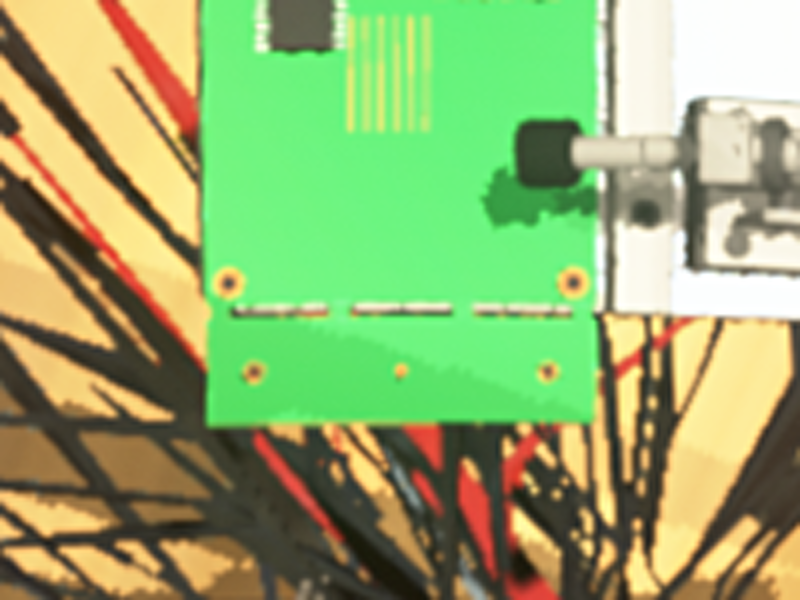

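The slots now straddle the bed end: half white and half dark, around crop row 310. The board's right edge (x≈597) is about 2 mm off the fence (605), so I'll nudge it back with both fingers.

To row units: -0.045 m is -0.9, -0.15 rad is -0.0477.

Call:
run_rows(rows=[0.07, 0, -0.9, 0, 0, 0.07, 0, -0.9, 0, 0, 0.07, 0.9, 0, 0, 0, 0.07, 0.9, 0, 0, 0, 0.07, 0.9, 0, 0, 0, 0.07, 0, 0, 0, -0.0477, 0.07, 0, 0, 0, -0.0477, 0.07, 0, 0, 0, -0.0477, 0.07, 0, 0, 0, -0.0477, 0.07, 0, 0, 0, -0.0477, 0.07, 0, 0, 0, -0.0477, 0.07, 0, 0, 0, -0.0477, 0.07, 0, 0, 0, -0.0477, 0.07, 0, 0, 0, -0.0477, 0.07, 0, 0, 0, -0.0477, 0.07, 0, 0, 0, -0.0223, 0.07, 0, 0, 0, 0, 0.07, 0, 0, 0, 0])

```text
t: 15.6
tool_pos: [0.3827, -0.1257, 0.1856]
orientation: [-0.601, -3.084, -0.0]
force: [-0.2, -0.3, 0.4]
opening: 0.0698
gripper_force: 0.0
```

```bash
python3 g.py -.052 -.055 .026 0
```

```text
t 15.6 jig -0.094 -0.0525 tipz 0.1716 F [-0.1 -0.4  0.4] q6 -1.63 tilt -1.0
turn -0.0016 delta [-0.042  -0.0025  0.1456] toolx in jig -1.0 -0.0
```

To row units: 0.045 m is 0.9, -0.02 m is -0.4, -0.0016 rad is -0.0005.

Call:
run_rows(rows=[0.07, 0, 0, 0.9, -0.0005, 0.07, 0, 0, 0.9, 0, 0.07, 0, 0, 0.9, 0, 0.07, 0, 0, 0.2, 0, 0.07, 0, 0, 0, 0, 0.07, -0.4, 0, 0, 0, 0.07, -0.2, 0, 0, 0, 0.07, -0.1, 0, 0, 0, 0.07, -0.08, 0, 0, 0, 0.07, -0.06, 0, 0, 0, 0.07, -0.04, 0, 0, 0, 0.07, 0, 0, 0, 0])

```text
t: 16.8
tool_pos: [0.4234, -0.1431, 0.0408]
orientation: [0.597, 3.084, -0.0]
force: [0.8, -0.4, 0.6]
opening: 0.0699
gripper_force: 0.0
```

```bash
python3 g.py -.0485 -.055 .026 0
```

```text
t 16.8 jig -0.0498 -0.0535 tipz 0.0268 F [ 0.8 -0.1  0.6] q6 -1.63 tilt -1.0
turn 0.0006 delta [-0.0013 -0.0015  0.0008] toolx in jig -1.0 -0.0
```

To row units: -0.001 m is -0.02.

Call:
run_rows(rows=[0.07, -0.02, 0, 0, 0, 0.07, -0.02, 0, 0, 0, 0.07, 0, 0, 0, 0])

```text
t: 17.1
tool_pos: [0.4248, -0.1436, 0.0404]
orientation: [-0.597, -3.083, -0.0]
force: [-3.0, 1.0, 2.1]
opening: 0.0697
gripper_force: 1.5
```

```bash
python3 g.py -.0485 -.055 .026 0
```

```text
t 17.1 jig -0.0483 -0.0535 tipz 0.0264 F [-3.2 -0.2  2.1] q6 -1.63 tilt -1.0
turn 0.0007 delta [ 0.0002 -0.0015  0.0004] toolx in jig -1.0 0.0
```

Call:
run_rows(rows=[0.07, 0.1, 0, 0, 0, 0.07, 0.4, 0, 0, 0, 0.0, 0.4, 0, 0, 0, 0.0, 0, 0, -0.9, 0, 0.0, 0, 0, -0.9, 0, 0.0, 0, 0, -0.9, 0, 0.0, 0, 0, -0.6, 0, 0.0, 0, 0, 0, 0, 0.0, 0, 0, 0, 0])

```text
t: 18.0
tool_pos: [0.3839, -0.1272, 0.2061]
orientation: [0.597, 3.082, -0.001]
force: [-0.7, 0.5, 0.0]
opening: 0.0183
gripper_force: 0.0
```

```bash
python3 g.py .113 -.083 .16 0
```

Run:
```python
from w import *; from m import *; from g import O,X,Y
for n in('top','scene'):
    c=read_camera(n); np.savez(n+'3.npz',**c); P=cloud(c); g=cv2.cvtColor(c['image'],cv2.COLOR_RGB2HSV)[...,2]
    j=(P[...,:2]-O-([.0007,.0025] if n=='top' else [-.0007,-.0025])); jx=j@X; jy=j@Y; k=(P[...,2]>.075)&(P[...,2]<.15)&(jx>.095)&(jx<.15)&(abs(jy+.083)<.04)&(g<90)
    q=np.c_[jx[k],jy[k],P[...,2][k]]
    print(n,k.sum(),[q[abs(q[:,2]-z)<.008].mean(0).round(3).tolist() for z in(.09,.105,.12,.135) if (abs(q[:,2]-z)<.008).any()], q.max(0).round(3))
c=read_camera('scene')
```

```text
t 18.0 jig -0.0924 -0.0535 tipz 0.1921 F [-0.8  0.3  0. ] q6 -1.64 tilt -1.0
turn 0.0007 delta [-0.2054 -0.0295  0.0325] toolx in jig -1.0 -0.0
top 131 [[0.101, -0.084, 0.094], [0.11, -0.084, 0.106], [0.123, -0.084, 0.12], [0.133, -0.084, 0.13]] [ 0.14  -0.077  0.135]
scene 173 [[0.104, -0.086, 0.092], [0.113, -0.086, 0.105], [0.125, -0.085, 0.12], [0.133, -0.084, 0.129]] [ 0.138 -0.078  0.132]
```

To row units: -0.04 m is -0.8, -0.032 m is -0.64.

Call:
run_rows(rows=[0, -0.8, -0.12, 0, 0, 0, -0.8, -0.12, 0, 0, 0, -0.8, -0.12, 0, 0, 0, -0.8, -0.12, 0, 0, 0, -0.64, -0.1, 0, 0, 0, 0, 0, 0, 0, 0, 0, 0, 0.6, 0, 0, 0, 0, 0.6, 0, 0, -0.1, 0, 0.08, 0, 0, 0, 0, 0, 0], clamp_n=30)

```text
t: 19.15
tool_pos: [0.5543, -0.2267, 0.14]
orientation: [-0.596, -3.081, -0.002]
force: [-1.1, 0.4, 0.7]
opening: 0.0004
gripper_force: 0.0
```

```bash
python3 g.py .1104 -.083 .124 0
```

Run:
```python
from h import *
c=read_camera('scene'); save('s3.png',cv2.resize(c['image'][120:330,220:420],None,fx=2.8,fy=2.8))
```

```text
t 19.15 jig 0.1029 -0.0821 tipz 0.126 F [-1.1 -0.   0.7] q6 -1.66 tilt -1.0
turn 0.0007 delta [-0.0075 -0.0009  0.002 ] toolx in jig -1.0 -0.0
```

View pics/s3.png

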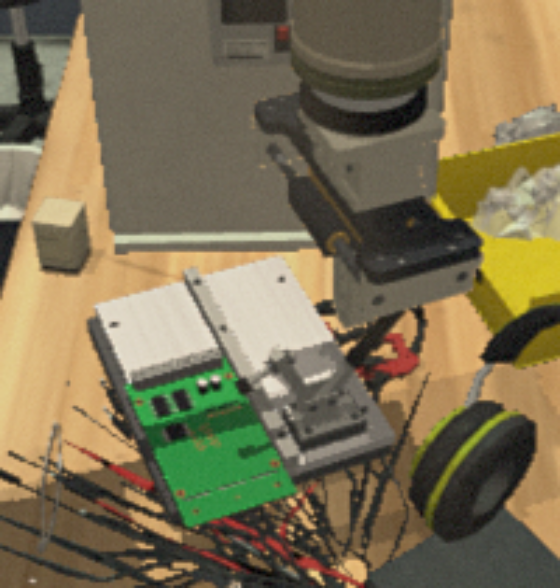

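The gripper stands over the clamp with the fingertips just short of the handle grip, and the board is in place with the slots visible at (230,480). I'll press along the arc.

To row units: -0.0075 m is -0.15, 0.002 m is 0.04.

Call:
run_rows(rows=[0, -0.15, 0, 0.04, 0, 0, -0.1, 0, 0.07, 0, 0, -0.1, 0, 0.07, 0, 0, -0.09, 0, 0.086, 0, 0, -0.09, 0, 0.086, 0, 0, -0.07, 0, 0.1, 0, 0, -0.07, 0, 0.1, 0, 0, 0, 0, 0, 0])

```text
t: 20.0
tool_pos: [0.5876, -0.2404, 0.1146]
orientation: [0.597, 3.083, -0.001]
force: [0.7, -0.2, 1.4]
opening: 0.0008
gripper_force: 0.8
```

```bash
python3 g.py .1362 -.083 .0985 0
```

```text
t 20.0 jig 0.1389 -0.0824 tipz 0.1006 F [0.8 0.1 1.4] q6 -1.66 tilt -1.0
turn 0.0007 delta [ 0.0027 -0.0006  0.0021] toolx in jig -1.0 -0.0
```

To row units: 0.006 m is 0.12, 0.004 m is 0.08.

Call:
run_rows(rows=[0, -0.03, 0, 0.12, 0, 0, -0.03, 0, 0.12, 0, 0, -0.02, 0, 0.12, 0, 0, -0.02, 0, 0.12, 0, 0, 0, 0, 0.08, 0, 0, 0, 0, 0, 0])

```text
t: 20.6
tool_pos: [0.5936, -0.2429, 0.0881]
orientation: [0.596, 3.079, -0.002]
force: [3.0, -0.5, 4.4]
opening: 0.0004
gripper_force: 2.2
```

```bash
python3 g.py .145 -.083 .072 0
```

Run:
```python
from h import *; from g import O,X,Y
c=read_camera('scene'); P=cloud(c); j=P[...,:2]-O-[-.0007,-.0025]; jx=j@X; jy=j@Y
k=(jx>.15)&(jx<.175)&(abs(jy+.084)<.012)&(P[...,2]<.14)&(P[...,2]>.05); print('handle end z',k.sum(),np.median(P[k][:,2]) if k.any() else None)
```

```text
t 20.6 jig 0.1453 -0.0825 tipz 0.0741 F [2.9 0.7 4.4] q6 -1.66 tilt -1.0
turn 0.0007 delta [ 0.0004 -0.0005  0.0021] toolx in jig -1.0 -0.0
handle end z 15 0.0681845749944011
```

Nearly down; press further until it bottoms out.

To row units: 0.002 m is 0.04.

Call:
run_rows(rows=[0, 0, 0, 0.04, 0, 0, 0, 0, 0.04, 0, 0, 0, 0, 0, 0])

```text
t: 20.95
tool_pos: [0.5937, -0.243, 0.0867]
orientation: [0.596, 3.078, -0.003]
force: [-4.1, 1.6, 20.8]
opening: 0.0006
gripper_force: 10.6
```

```bash
python3 g.py .145 -.083 .072 0
```

```text
t 20.95 jig 0.1455 -0.0825 tipz 0.0727 F [-4.4  0.  20.8] q6 -1.66 tilt -1.0
turn 0.0008 delta [ 0.0005 -0.0005  0.0007] toolx in jig -1.0 -0.0
```

Call:
run_rows(rows=[0, 0, 0, 0.02, 0, 0, 0, 0, 0.02, 0, 0, 0, 0, 0, 0])

```text
t: 21.25
tool_pos: [0.5939, -0.243, 0.0864]
orientation: [0.595, 3.078, -0.003]
force: [-9.1, 4.3, 32.1]
opening: 0.0004
gripper_force: 16.1
```

```bash
python3 g.py .145 -.083 .072 0
```

```text
t 21.25 jig 0.1456 -0.0825 tipz 0.0724 F [-10.1   0.5  32.1] q6 -1.66 tilt -1.0
turn 0.0009 delta [ 0.0007 -0.0005  0.0004] toolx in jig -1.0 -0.0
```

The handle is on its stop (32 N with no further travel). I'll lift straight up and check.

To row units: -0.045 m is -0.9, -0.03 m is -0.6.

Call:
run_rows(rows=[0, 0, 0, -0.2, 0, 0, 0, 0, -0.6, 0, 0, 0, 0, -0.9, 0, 0, 0, 0, -0.9, 0, 0, 0.9, 0, 0, 0, 0, 0.9, 0, 0, 0, 0, 0.9, 0, 0, 0, 0, 0.9, 0, 0, 0, 0, 0.9, 0, 0, 0, 0, 0.9, 0, 0, 0, 0, 0, 0, 0, 0, 0, 0, 0, 0, 0])

```text
t: 22.45
tool_pos: [0.3407, -0.1411, 0.2107]
orientation: [0.597, 3.081, -0.002]
force: [0.1, -0.5, 0.8]
opening: 0.0005
gripper_force: 0.0
```

Run:
```python
from m import *; from g import O,X,Y
for n in('top','scene'):
    c=read_camera(n); r=cv2.minAreaRect(boardrect(c)); b=cv2.boxPoints(r)-O-([.0007,.0025] if n=='top' else [-.0007,-.0025]); print(n,np.c_[b@X,b@Y].round(4).tolist(),r[1:])
    P=cloud(c); j=P[...,:2]-O-([.0007,.0025] if n=='top' else [-.0007,-.0025]); jx=j@X; jy=j@Y
    k=(jx>.13)&(jx<.17)&(abs(jy+.084)<.008)&(P[...,2]>.05)&(P[...,2]<.15); print('handle',k.sum(),np.polyfit(jx[k],P[k][:,2],1))
save('s4.png',cv2.resize(c['image'][180:320,230:400],None,fx=4.2,fy=4.2,interpolation=cv2.INTER_CUBIC))
```

```text
top [[-0.0403, -0.134], [0.0397, -0.1348], [0.0411, 0.0076], [-0.0389, 0.0084]] ((0.1424391120672226, 0.08004234731197357), 67.47785186767578)
handle 96 [0.07662871 0.06049002]
scene [[-0.0401, -0.1329], [0.0404, -0.1329], [0.0404, 0.0112], [-0.0401, 0.0112]] ((0.1441463679075241, 0.08048737794160843), 68.04212951660156)
handle 117 [0.04262435 0.0639685 ]
```

View pics/s4.png

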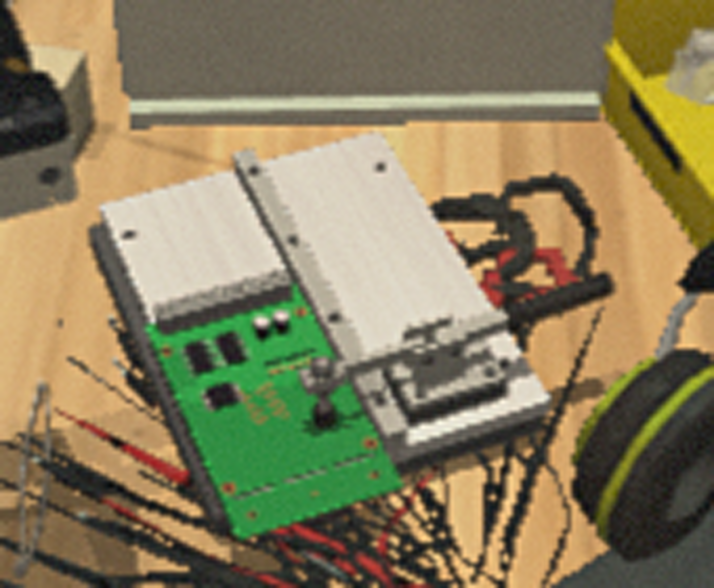

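The handle is down at about 3°, the foot presses the board at (322,410), and the board is square at the fence. Its rail end is at −133 mm, against a target of −133.3 mm. The arm is clear, so I'm handing in.

```bash
python3 -c "
from plant import robot
print(robot.close_job())"
```

```text
the job is handed in; nothing more can be done
None
```

The job is handed in: the board lies square against the fence with its break line within about 1 mm of the breaking edge by the cameras, the clamp handle is on its stop with the foot on the board, and the arm is clear; the official result was not shown.

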